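# Take the glued candle ledge out of the tilting vise

### The arm

A 6-joint arm with a two-finger parallel gripper is mounted at the origin on the work surface. World frame = base frame: x ahead of the robot, y to its left, z up, the work surface at z = 0. Lengths are in m, angles in rad, forces in N, time in s.
With the tool pointing down it reaches from about 0.275 to 0.875 m from the base axis. Payload 12.5 kg.
Tool frame: the origin (TCP) lies at the very end of the fingers, on their centre line; the grasp point (between the pads) lies 19 mm behind it (manip.tcp_to_grasp is the distance from the TCP to the grasp point, in m); z points along the fingers, y is the line along which they close (so a half turn about z gives the same grasp; the last joint's range is limited). The gripper opens to 85 mm and grips with 20 to 120 N. Pads are 22 mm wide; open, the fingers measure 114 mm over their backs; the gripper's body (76 mm by 85 mm) begins 54 mm behind the grasp point. The pads swing forward as they close: fully open they stand 13 mm farther back than shut.
Start: joints at [1.24, 0.351, 1.652, -0, 1.139, -0.085], TCP at [0.134, 0.533, 0.231] pointing down, gripper open.
Joint ranges: [-2.75, 2.75], [-0.79, 2.1], [0.01, 2.65], [-1.57, 4.71], [0.07, 3.14], [-2.87, 2.87]. Speed limits (rad/s): [2.22, 2.22, 2.79, 3.14, 3.14, 3.14].

### API

Orientations are given as [roll, pitch, yaw] about the fixed x, y, z axes, in that order (R = Rz(yaw) Ry(pitch) Rx(roll)).
In Python, from cell import manip, vision, sign_off gives the robot as it stands. The module is installed in compiled form; this text tells all that it offers.
- The arm moves only by the shell command python3 -m inch 'ROWS'. ROWS is JSON, a list of rows, each a list of 7 numbers: the shift along the world's x, y, z in mm, then the turn, a rotation vector about the world's x, y, z in rad, then the closure, from -1 (fully open) to 1 (shut). In form: [[x, y, z, ax, ay, az, hand], ...]. A call has exactly 5 rows; each row shifts and turns the commanded pose from where the row before left it; what a row does not reach is not made up. A row lasts 1/8 s, in which the tool goes at most 62.5 mm and 10.7 degrees, less where a joint would pass 70% of its speed; a pose out of reach is approached as far as the arm can. A call with a gripper value outside its range is refused whole. The fingers move at their own pace and stop on an object; the grip force is fixed at half the most. Time passes only in rows, so rows that do not move let the fingers close, or fill a call up. It gives the time, the measured TCP pose, the force, the opening and the grip force at its end, in the units of the state.
- manip.sense(): the state, without advancing time (a new reading comes with each control period).
- vision.capture(name): name is "scene" or "top" or "wrist"; returns the picture (420x560x3 uint8, red, green, blue); there is no depth.
- vision.calibration(name): a dict with "fx", "fy", "cx", "cy" (pixels), "world_from_camera" (4x4, takes a point from camera to world coordinates). Camera axes: x right, y down, z forward; pixel columns grow to the right and rows downward; lengths in m; the calibration is good to about 2 mm. A picture is of the moment at which its call begins: read the wrist's pose just before it. calibration takes no time and is no camera call; for the wrist camera it gives the pose at the moment of the call.
- sign_off(): hands the job in; it is judged then, once.
The state is a dict: "t": time; "qpos": joint angles; "qvel": joint speeds; "joint_torque": joint torques, N m; "tcp_pos": TCP position; "tcp_rot": TCP orientation; "contact_force": force on the tool from outside, world axes, zero at the start; "moment": the same for the moment, N m; "finger_gap": finger opening in m; "grip_force": force on a finger pad.
Only numpy, scipy, OpenCV 4.12 (cv2) and the standard library are available. Lean on these libraries where they do the work, as an engineer would, in place of code of your own. Each camera call takes 0.05 s, during which the arm holds its last target. There are 200 camera calls.

### The job

The glue on the wooden candle ledge in the tilted bench vise has set. Pull the vise's red knob to slide its jaw fully open, then lift the candle ledge out and stand it gently and upright on its foot on the plywood drying board, wholly on the board, beside the finished one and parallel to it. Leave the vise open and everything else where it is.

Things in the scene. Friction and masses are not known exactly. Their poses are not given: they have to be found in the camera images.
- vise: Blue bench vise with a tilted bed, bolted to the table: base plate 190 x 150 x 12 mm. Origin: centre of its underside, on the table. +x is the uphill side (the knob), -x the low side (fixed jaw); y runs along the jaws.
- vise_bed: Vise bed, tilted 30 degrees. Origin: middle of the corner of fixed jaw face and bed top; in the vise's frame at x -60, z 52 mm. Its x runs uphill (the way the jaw opens), y along the jaws, z square out of the bed (leaning 30 degrees towards the vise's -x). In mm: fixed jaw x -24 to 0, 100 wide, 40 high over the bed; bed x -30 to 142, 90 wide; end plate x 128 to 140, 38 high.
- jaw (a joint): Slide of the moving jaw along the bed's +x, in m: 0 = closed, 0.045 = fully open at its stop; starts at 0 to 0.003. A friction clutch holds it where it is left; pulling takes about 8 to 12 N. The moving jaw is 100 mm wide, 24 thick, 38 high over the bed, its face at bed x = 56.5 mm + joint.
- knob (a point): Middle of the red knob on the end of the jaw's push-pull bar, moving with the jaw: diameter 30 mm, 33 mm long along the bed's x. At bed x = 168 mm + joint, y 0, z 20 mm; at joint 0 its near end is 11 mm beyond the end plate. Free air beneath it; about 150 mm above the table closed, 175 mm open.
- ledge: Candle ledge, 0.25 kg: pale back board 16 (x) x 120 (y) x 100 mm (z) at x -28 to -12; dark front block 34 high at x -12 to 28, two brass cups in its top. Origin: middle of its 56 x 120 foot. Starts in the vise, foot on the bed, back on the fixed jaw, axes as the bed's (so tilted), up to 12 mm off-centre; stays leaning there when the jaw opens. Too wide to grip along y: grip the back board's 16 mm.
- board: Plywood drying board 150 (x) x 300 (y) x 12 mm, fixed on the table. Origin: centre of its underside; its top is 12 mm above it. The finished ledge stands near its +y end; the other end is free.
- finished: A finished candle ledge of the same shape, size and axes as the ledge, standing loose on the drying board about 80 mm to +y of the board's centre. Not to be moved.
- glue_gun: Black and orange cordless glue gun lying on its side, left of the robot's front, about 180 x 140 x 40 mm. Loose, not to be moved. Origin: under its barrel, on the table.
- bead_jar: Terracotta-coloured jar, 68 mm diameter, 90 mm high, at the back. Loose, not to be moved. Origin: centre of its underside.
- ribbon: Green ribbon spool lying flat, 72 mm diameter, 30 mm high, close beside the vise (to the vise's +y). Loose, not to be moved. Origin: centre of its underside.
- gift_box: Teal gift box with an orange band, 94 x 94 x 53 mm, at the back left. Loose, not to be moved. Origin: centre of its underside.
- pillar_candle: White pillar candle, 70 mm diameter, on a blue dish of 110 mm, 100 mm high in all, at the back right. Loose, not to be moved. Origin: centre of its underside.
- phone: Black phone lying flat, 150 x 72 x 8 mm, right of the robot's front. Loose, not to be moved. Origin: centre of its underside.
Things that resemble listed ones, but are neither listed nor needed, are in the scene too. Of the things that look like the vise, the larger one is meant.

How it is judged:
On the way, in this order (a step that is already met when the one before it is completed fails the run):
1. the jaw is slid fully open, with the candle ledge still standing in the vise (value of joint jaw above 0.038 m and distance of ledge from where it was at the start of the episode below 0.02 m), for 0.2 s.
2. the candle ledge is lifted out, its foot clear above the jaws (z of ledge in the frame of vise_bed above 0.042 m), for 0.1 s.
At the end, for the whole second after the job is handed in: The candle ledge stands still and upright (within 5 degrees) on the drying board, its foot wholly on the board in the free half, parallel to the finished one within 15 degrees (facing either way); the jaw is still open more than 36 of its 45 mm (angle between ledge's own z axis and vertical below 0.09 rad and z of ledge in the frame of board between 0.008 and 0.017 m and x of ledge in the frame of board between -0.049 and 0.049 m and y of ledge in the frame of board between -0.095 and -0.025 m and angle between the x axis of ledge and the x axis of finished, either way round below 0.26 rad and linear speed of ledge below 0.02 m/s and value of joint jaw above 0.036 m); the robot touches nothing.
It fails at once if the candle ledge is dropped (falls more than about 13 mm) (height (world z) of ledge below 0.055 m and linear speed of ledge above 0.5 m/s and contact force between the fingers and ledge below 0.2 N).
It fails at once if the finished ledge is moved more than 20 mm, or another loose thing more than 30 mm (distance of any of glue_gun, bead_jar, ribbon, gift_box, pillar_candle, phone from where it was at the start of the episode above 0.03 m or distance of finished from where it was at the start of the episode above 0.02 m).
It also fails if it takes over 58 s, if anything falls off the work surface, if the arm or the gripper's body presses on something with over 40 N, if the wrist force passes 120 N, or if a joint passes its speed limit or range.

## Working session

There is one attempt and no reset: what is moved stays moved. The work goes in short steps, Python scripts to look and compute and a shell command to move; the robot and the scene stay as the last step left them, time stands still between calls to the robot, and variables do not carry over. Pictures are saved under pics/ and viewed, at most 10 in all, crops included, and the job is handed in when it is done.

```bash
mkdir -p pics; python3 - <<'E'
from cell import manip, vision
import cv2,numpy as np
np.set_printoptions(precision=4,suppress=True)
for n in ["scene","top"]:
    im=vision.capture(n); cv2.imwrite(f"pics/{n}0.png",im[:,:,::-1]); c=vision.calibration(n); print(n,c["fx"],c["cx"],c["cy"]);print(np.array(c["world_from_camera"]))
s=manip.sense();print(s["t"],s["tcp_pos"],s["tcp_rot"],manip.tcp_to_grasp,s["contact_force"])
E
```

```text
scene 410.9951448822929 280.15466803931605 205.8068457965185
[[ 0.8772  0.2586 -0.4045  0.9851]
 [ 0.4799 -0.4996  0.7212 -0.7775]
 [-0.0156 -0.8268 -0.5623  0.7133]
 [ 0.      0.      0.      1.    ]]
top 509.2188881036688 272.6058256341896 211.01406104735887
[[ 0.0025 -0.9894  0.1451  0.3138]
 [-0.9999 -0.0002  0.0159  0.009 ]
 [-0.0157 -0.1451 -0.9893  1.5058]
 [ 0.      0.      0.      1.    ]]
0.1 [0.1337 0.5332 0.2308] [-3.1405 -0.0001  2.8958] 0.0187 [-0.6182 -0.201   0.3173]
```

View pics/scene0.png

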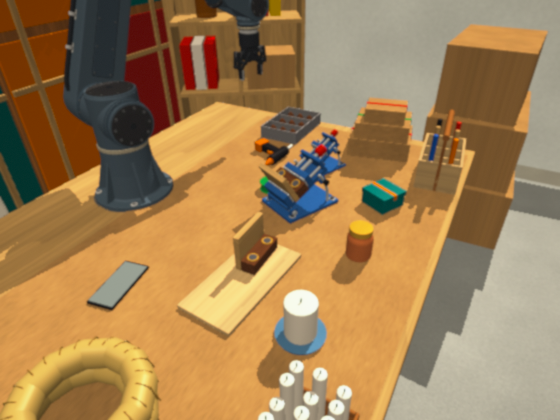

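View pics/top0.png

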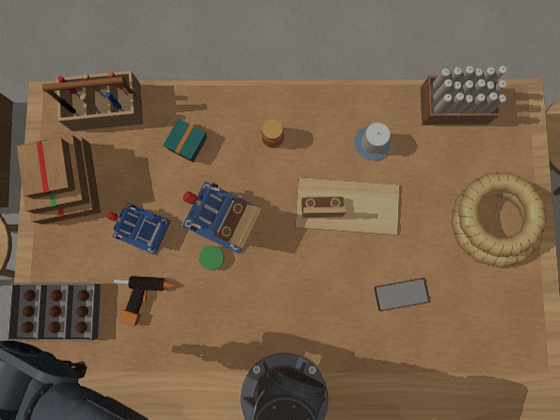

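The top view shows two vise-like things: A at about (222,215), large, holding the ledge, with its knob at (190,197). B is at (140,228), smaller and empty, with its knob at (112,215). A is larger and holds the ledge, so it fits the description. I'll confirm that in an enlarged crop. The finished ledge is at (323,205) on the board (297–400, 180–235), and the board's free half is to the right (-y is right in the picture).

```bash
cat > h.py <<'E'
import numpy as np,cv2
from cell import manip,vision
np.set_printoptions(precision=4,suppress=True)
def ray(c,px):
    T=np.array(c["world_from_camera"]);d=np.array([(px[0]-c["cx"])/c["fx"],(px[1]-c["cy"])/c["fy"],1.])
    return T[:3,3],T[:3,:3]@d
def onz(c,px,z):
    o,d=ray(c,px);return o+d*(z-o[2])/d[2]
def tri(*cp):
    A=np.zeros((3,3));b=np.zeros(3);R=[]
    for c,px in cp:
        o,d=ray(c,px);d=d/np.linalg.norm(d);P=np.eye(3)-np.outer(d,d);A+=P;b+=P@o;R.append((o,P))
    p=np.linalg.solve(A,b);return p,[np.linalg.norm(P@(p-o)) for o,P in R]
def proj(c,p):
    q=np.linalg.inv(np.array(c["world_from_camera"]))@np.r_[p,1];return np.array([c["fx"]*q[0]/q[2]+c["cx"],c["fy"]*q[1]/q[2]+c["cy"]])
E
python3 - <<'E'
from h import *
t=cv2.imread("pics/top0.png");s=cv2.imread("pics/scene0.png")
a=cv2.resize(t[170:270,100:270],None,fx=4.6,fy=4.6,interpolation=cv2.INTER_CUBIC)[:, :780]
a=cv2.resize(t[170:275,170:270],(400,420),interpolation=cv2.INTER_CUBIC)
b=cv2.resize(s[130:228,252:352],(400,392),interpolation=cv2.INTER_CUBIC);b=cv2.copyMakeBorder(b,0,28,0,0,0)
c=cv2.resize(t[170:250,100:270],(340,160)); d=cv2.resize(t[165:245,285:415],(455,280)[:2]);
d=cv2.resize(t[170:245,285:415],(260,150))
bot=np.zeros((160,800,3),np.uint8);bot[:,:340]=c;bot[:150,400:660]=d
cv2.imwrite("pics/crop1.png",np.vstack([np.hstack([a,b]),bot]))
for n,im in(("top",t),("scene",s)):
    c=vision.calibration(n);h=cv2.cvtColor(im,cv2.COLOR_BGR2HSV)
    m=(((h[...,0]<6)|(h[...,0]>174))&(h[...,1]>190)&(h[...,2]>90)).astype(np.uint8)
    k,_,st,ce=cv2.connectedComponentsWithStats(m)
    print(n,[(st[i,4],ce[i].round(1),st[i,:4]) for i in range(1,k) if st[i,4]>8])
E
```

```text
top [(np.int32(11), array([60.5, 78.5]), array([59, 77,  4,  5], dtype=int32)), (np.int32(33), array([ 40.6, 149.1]), array([ 37, 142,   7,  18], dtype=int32)), (np.int32(21), array([ 42.2, 164.8]), array([ 40, 160,   5,  11], dtype=int32)), (np.int32(9), array([ 44.4, 174.8]), array([ 44, 172,   2,   7], dtype=int32)), (np.int32(11), array([187.1, 193.6]), array([185, 192,   5,   5], dtype=int32)), (np.int32(9), array([191.2, 196.1]), array([190, 194,   4,   5], dtype=int32)), (np.int32(10), array([192.5, 200.7]), array([191, 199,   5,   5], dtype=int32)), (np.int32(24), array([ 60.9, 212. ]), array([ 59, 209,   5,   8], dtype=int32)), (np.int32(33), array([111.9, 215.8]), array([108, 212,   9,   8], dtype=int32))]
scene [(np.int32(14), array([159.1,  10.1]), array([156,   9,   7,   4], dtype=int32)), (np.int32(38), array([139.5,  14.2]), array([131,  12,  19,   6], dtype=int32)), (np.int32(509), array([186.8,  62.4]), array([179,  37,  16,  52], dtype=int32)), (np.int32(561), array([210.8,  61.1]), array([204,  36,  15,  52], dtype=int32)), (np.int32(14), array([171.3,  72.3]), array([170,  66,   3,  13], dtype=int32)), (np.int32(11), array([160.4,  78.3]), array([160,  74,   2,   9], dtype=int32)), (np.int32(23), array([162.5,  93. ]), array([161,  86,   4,  15], dtype=int32)), (np.int32(87), array([175.4, 106.9]), array([172,  86,   8,  36], dtype=int32)), (np.int32(143), array([162.6, 118.8]), array([154, 102,  16,  32], dtype=int32)), (np.int32(10), array([152.4, 107.8]), array([150, 106,   5,   5], dtype=int32)), (np.int32(21), array([458.2, 124.7]), array([456, 122,   5,   6], dtype=int32)), (np.int32(18), array([334. , 132.5]), array([332, 130,   5,   6], dtype=int32)), (np.int32(71), array([320.3, 149.7]), array([315, 145,  11,  11], dtype=int32))]
```

View pics/crop1.png

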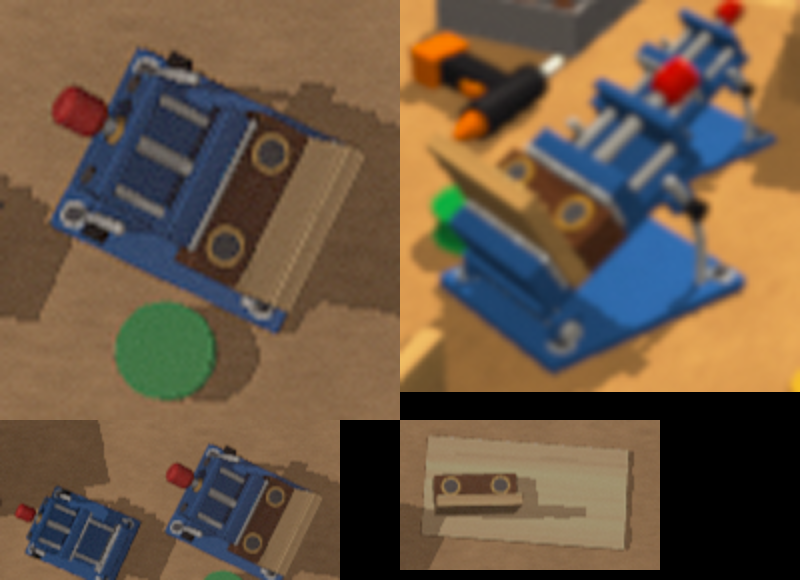

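Confirmed: the larger vise A holds the ledge with its dark block and two brass cups, and its red knob is at top (189.5,197.5) and scene (321,150). B is the smaller empty vise. Next I triangulate the knob, cups and board.

```bash
python3 - <<'E'
from h import *
T=vision.calibration("top");S=vision.calibration("scene")
k,e=tri((T,(189.5,197.5)),(S,(320.8,150)));print("knob",k,e)
c1,e1=tri((T,(237.8,208.2)),(S,(295.2,183)));c2,e2=tri((T,(226.2,231.5)),(S,(281.2,171.5)));print(c1,e1,c2,e2)
d=c2-c1;print("d",d,"vise yaw from cups",np.degrees(np.arctan2(d[1],d[0]))-90)
m=(c1+c2)/2;print("mid->knob",k-m,np.linalg.norm(k-m))
# board: mask pale
im=cv2.imread("pics/top0.png")
for nm,p,z in [("bTL",(299,178.5),.012),("bTR",(400,184.5),.012),("bBR",(398.5,235),.012),("bBL",(296.5,227),.012)]: print(nm,onz(T,p,z))
# finished cups
for p in [(310.5,203),(335,202.5)]: print("fincup",onz(T,p,.046))
print("vise base corners",[onz(T,p,.012)[:2] for p in [(206,183),(183.5,227),(240,252)]])
E
```

```text
knob [0.5489 0.2553 0.1555] [np.float64(0.00042620843894180166), np.float64(0.0004262084389418794)]
[0.5276 0.1288 0.1018] [np.float64(0.00010225018407463355), np.float64(0.00010225018407466033)] [0.4629 0.1605 0.1068] [np.float64(0.0015711760499650107), np.float64(0.0015711760499650994)]
d [-0.0647  0.0317  0.005 ] vise yaw from cups 63.888566558203706
mid->knob [0.0537 0.1106 0.0511] 0.1331184512237343
bTL [ 0.6311 -0.0457  0.012 ]
bTR [ 0.6126 -0.346   0.012 ]
bBR [ 0.4618 -0.3365  0.012 ]
bBL [ 0.4852 -0.0376  0.012 ]
fincup [ 0.5513 -0.0774  0.046 ]
fincup [ 0.5528 -0.1484  0.046 ]
vise base corners [array([0.6176, 0.2328]), array([0.4849, 0.2966]), array([0.4112, 0.1284])]
```

```bash
python3 -m inch '[[30,-20,40,0,0,-0.178,-1],[40,-28,40,0,0,-0.178,-1],[42,-28,20,0,0,-0.178,-1],[42,-28,0,0,0,-0.178,-1],[42,-28,0,0,0,-0.178,-1]]'
python3 -m inch '[[42,-28,0,0,0,-0.178,-1],[42,-28,0,0,0,-0.178,-1],[42,-28,0,0,0,-0.178,-1],[42,-28,0,0,0,-0.178,-1],[42,-28,0,0,0,-0.178,-1]]'
python3 -m inch '[[0,0,0,0,0,0,-1],[0,0,0,0,0,0,-1],[0,0,0,0,0,0,-1],[0,0,0,0,0,0,-1],[0,0,0,0,0,0,-1]]'
python3 - <<'E'
from h import *
c=vision.calibration("wrist");im=vision.capture("wrist");cv2.imwrite("pics/w1.png",im[:,:,::-1]);np.save("w1.npy",c,allow_pickle=True)
s=manip.sense();print(s["t"],s["tcp_pos"],s["tcp_rot"],s["qpos"]);print(np.array(c["world_from_camera"]),proj(c,[.5489,.2553,.1555]))
E
```

```text
t: 0.72
tcp_pos: [0.3306, 0.4006, 0.3309]
tcp_rot: [3.142, -0.0, 2.0]
contact_force: [0.4, 0.8, -0.5]
finger_gap: 0.0856
grip_force: 0.0
t: 1.35
tcp_pos: [0.5406, 0.2606, 0.3306]
tcp_rot: [-3.141, 0.0, 1.11]
contact_force: [0.8, 1.2, 0.1]
finger_gap: 0.0851
grip_force: 0.0
t: 1.98
tcp_pos: [0.5391, 0.2621, 0.3311]
tcp_rot: [3.141, -0.0, 1.117]
contact_force: [0.3, -0.6, -0.2]
finger_gap: 0.0854
grip_force: 0.0
2.025 [0.5392 0.262  0.331 ] [ 3.1415 -0.0001  1.1165] [ 0.3747  0.3652  1.3845 -0.      1.3918  0.829 ]
[[ 0.8989 -0.4145 -0.142   0.5754]
 [-0.4382 -0.8505 -0.291   0.3379]
 [-0.0001  0.3238 -0.9461  0.4732]
 [ 0.      0.      0.      1.    ]] [292.9611 187.4034]
```

View pics/w1.png

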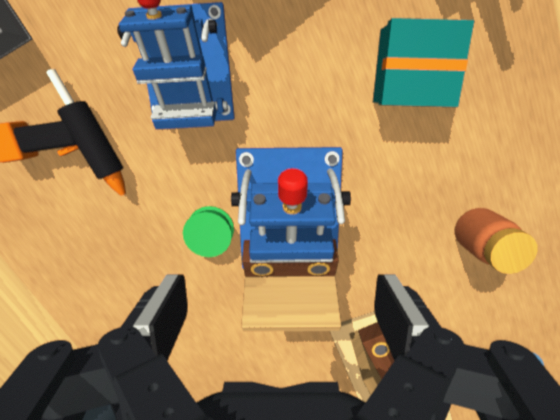

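The wrist view confirms vise A: its knob is at (292.5,187), against a predicted (293,187), and the base is square with the image, so the vise yaw is about 64°. I'm going down on the knob, partly closed so the fingers clear the side levers.

```bash
python3 -m inch '[[6,-2,-30,0,0,0,-0.2],[6,-1,-30,0,0,0,-0.2],[0,0,-20,0,0,0,-0.2],[0,0,-20,0,0,0,-0.2],[0,0,-20,0,0,0,-0.2]]'
python3 -m inch '[[0,0,-20,0,0,0,-0.2],[0,0,-20,0,0,0,-0.2],[0,0,-20,0,0,0,-0.2],[0,0,-18,0,0,0,-0.2],[0,0,0,0,0,0,-0.2]]'
python3 -m inch '[[0,0,0,0,0,0,0.2],[0,0,0,0,0,0,1],[0,0,0,0,0,0,1],[0,0,0,0,0,0,1],[0,0,0,0,0,0,1]]'
```

```text
t: 2.65
tcp_pos: [0.5514, 0.2588, 0.2103]
tcp_rot: [3.141, -0.0, 1.116]
contact_force: [0.6, 0.4, 1.1]
finger_gap: 0.0514
grip_force: 0.0
t: 3.28
tcp_pos: [0.5508, 0.2586, 0.1317]
tcp_rot: [-3.14, 0.002, 1.116]
contact_force: [-0.7, 0.1, 0.4]
finger_gap: 0.0513
grip_force: 0.0
t: 3.9
tcp_pos: [0.5507, 0.2592, 0.1339]
tcp_rot: [-3.14, 0.0, 1.116]
contact_force: [-6.4, 1.0, 5.8]
finger_gap: 0.0281
grip_force: 59.1
```

```bash
python3 -m inch '[[1.7,3.5,2.2,0,0,0,1],[3.4,7,4.5,0,0,0,1],[3.4,7,4.5,0,0,0,1],[3.4,7,4.5,0,0,0,1],[3.4,7,4.5,0,0,0,1]]'
python3 -m inch '[[1.7,3.5,2.2,0,0,0,1],[0.4,0.8,0.5,0,0,0,1],[0,0,0,0,0,0,1],[0,0,0,0,0,0,1],[0,0,0,0,0,0,1]]'
```

```text
t: 4.53
tcp_pos: [0.5649, 0.2891, 0.1531]
tcp_rot: [-3.138, 0.005, 1.116]
contact_force: [-11.6, -7.3, 1.9]
finger_gap: 0.0279
grip_force: 59.4
t: 5.15
tcp_pos: [0.5669, 0.2934, 0.1558]
tcp_rot: [-3.138, 0.005, 1.116]
contact_force: [-11.7, -7.2, 2.2]
finger_gap: 0.0278
grip_force: 59.6
```

```bash
python3 -m inch '[[0.8,1.6,1,0,0,0,1],[0.8,1.6,1,0,0,0,1],[0,0,0,0,0,0,1],[0,0,0,0,0,0,1],[0,0,0,0,0,0,1]]'
```

```text
t: 5.78
tcp_pos: [0.5668, 0.2934, 0.1558]
tcp_rot: [-3.136, 0.013, 1.116]
contact_force: [-16.8, -23.4, -2.5]
finger_gap: 0.0279
grip_force: 59.5
```

```bash
python3 -m inch '[[-0.8,-1.6,-1,0,0,0,1],[0,0,0,0,0,0,0.4],[0,0,0,0,0,0,-0.1],[0,0,0,0,0,0,-0.2],[0,0,5,0,0,0,-0.2]]'
python3 -m inch '[[0,0,20,0,0,0,-0.2],[0,0,35,0,0,0,-0.2],[0,0,45,0,0,0,-0.2],[-10,-20,45,0,0,0,-0.2],[-10,-20,30,0,0,0,-0.2]]'
python3 -m inch '[[-10,-20,20,0,0,0,-1],[-10,-20,0,0,0,0,-1],[0,0,0,0,0,0,-1],[0,0,0,0,0,0,-1],[0,0,0,0,0,0,-1]]'
python3 - <<'E'
from h import *
c=vision.calibration("wrist");im=vision.capture("wrist");cv2.imwrite("pics/w2.png",im[:,:,::-1]);np.save("w2.npy",c,allow_pickle=True)
s=manip.sense();print(s["tcp_pos"],s["qpos"])
E
python3 -m inch '[[30,-15,10,0,0,0,-1],[30,-15,10,0,0,0,-1],[30,-15,0,0,0,0,-1],[0,0,0,0,0,0,-1],[0,0,0,0,0,0,-1]]'
python3 - <<'E'
from h import *
c=vision.calibration("wrist");im=vision.capture("wrist");cv2.imwrite("pics/w3.png",im[:,:,::-1]);np.save("w3.npy",c,allow_pickle=True)
s=manip.sense();print(s["tcp_pos"],s["qpos"])
a=cv2.imread("pics/w2.png")[120:400,120:440];b=cv2.imread("pics/w3.png")[120:400,60:380]
cv2.imwrite("pics/w23.png",cv2.resize(np.hstack([a,b]),(800,350)))
E
```

```text
t: 6.4
tcp_pos: [0.5697, 0.2963, 0.1622]
tcp_rot: [3.141, -0.0, 1.116]
contact_force: [0.2, -0.1, 0.5]
finger_gap: 0.0515
grip_force: 0.0
t: 7.02
tcp_pos: [0.5496, 0.256, 0.3397]
tcp_rot: [3.139, -0.002, 1.116]
contact_force: [0.5, -0.3, -0.0]
finger_gap: 0.0509
grip_force: 0.0
t: 7.65
tcp_pos: [0.5298, 0.2167, 0.3565]
tcp_rot: [-3.141, 0.0, 1.116]
contact_force: [-0.3, 0.8, -0.2]
finger_gap: 0.0853
grip_force: 0.0
[0.5298 0.2166 0.3565] [0.3068 0.2981 1.4167 0.0001 1.4272 0.7614]
t: 8.32
tcp_pos: [0.6193, 0.1716, 0.3764]
tcp_rot: [-3.141, 0.0, 1.116]
contact_force: [0.3, 0.3, -0.4]
finger_gap: 0.0852
grip_force: 0.0
[0.6191 0.1717 0.3767] [0.1981 0.4347 1.1782 0.0002 1.5291 0.6524]
```

View pics/w23.png

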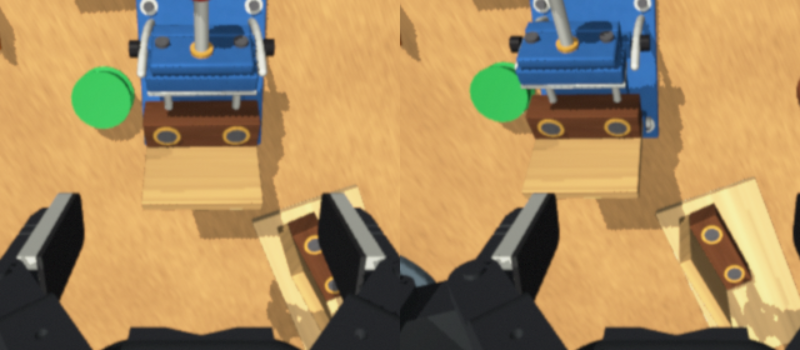

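```bash
cat > m.py <<'E'
from h import *
C=[np.load(f"w{i}.npy",allow_pickle=True).item() for i in(2,3)]
f=[lambda p:(p[0]/1.25+120,p[1]/1.25+120),lambda p:((p[0]-400)/1.25+60,p[1]/1.25+120)]
T=vision.calibration("top")
P={}
for n,a,b in [("cupL",(167,136),(551,128)),("cupR",(236,135),(619,128)),("topL",(142,206),(523,193)),("topR",(262,208),(637,195)),("jawTL",(145,95),(517,87)),("jawTR",(257,95),(622,92))]:
    P[n],e=tri((C[0],f[0](a)),(C[1],f[1](b)));print(n,P[n],np.round(e[0]*1e3,1),f[0](a),f[1](b))
psi=np.radians(64.0);ex=np.array([np.cos(psi)*.866,np.sin(psi)*.866,.5]);ey=np.array([-np.sin(psi),np.cos(psi),0]);ez=np.cross(ex,ey)
R=np.stack([ex,ey,ez],1)
k=np.array([.5489,.2553,.1545]);k=k-R@[.1695,0,.020]  # bed origin from knob
print("bed0",k)
for n in P: print(n,"in bed",R.T@(P[n]-k)*1e3)
E
python3 m.py
python3 - <<'E'
import cv2,numpy as np
for i,x0,x1,y0,y1 in((2,225,340,195,300),(3,150,260,190,290)):
    im=cv2.imread(f"pics/w{i}.png")[y0:y1,x0:x1];h=cv2.cvtColor(im,cv2.COLOR_BGR2HSV)
    # grey cup interior: low saturation
    m=((h[...,1]<90)&(h[...,2]<140)).astype(np.uint8);k,_,st,ce=cv2.connectedComponentsWithStats(m)
    print(i,[(st[j,4],(ce[j]+[x0,y0]).round(1),st[j,2:4]) for j in range(1,k) if st[j,4]>15])
E
```

```text
cupL [0.4631 0.1612 0.1011] 0.1 (253.6, 228.8) (180.8, 222.4)
cupR [0.5269 0.1268 0.0922] 0.5 (308.8, 228.0) (235.2, 222.4)
topL [0.4175 0.1201 0.1423] 0.7 (233.6, 284.8) (158.4, 274.4)
topR [0.5236 0.0679 0.1454] 0.6 (329.6, 286.4) (249.6, 276.0)
jawTL [0.4743 0.2189 0.1411] 0.3 (236.0, 196.0) (153.6, 189.6)
jawTR [0.5641 0.1743 0.147 ] 2.1 (325.6, 196.0) (237.6, 193.6)
bed0 [0.4889 0.1324 0.0524]
cupL in bed [36.9742 35.9016 34.8414]
cupR in bed [ 29.9762 -36.5468  28.6472]
topL in bed [ 8.2955 58.8155 98.9989]
topR in bed [  9.4522 -59.4066 101.8672]
jawTL in bed [106.0963  51.1333  41.0809]
jawTR in bed [108.4464 -49.1528  46.5888]
2 [(np.int32(271), array([302.3, 205.2]), array([79, 41], dtype=int32)), (np.int32(48), array([244.1, 202.6]), array([19, 16], dtype=int32)), (np.int32(105), array([253. , 229.1]), array([15,  9], dtype=int32)), (np.int32(100), array([308.6, 228.5]), array([15,  8], dtype=int32))]
3 [(np.int32(189), array([214.1, 195.4]), array([72, 14], dtype=int32)), (np.int32(40), array([253.6, 219.8]), array([ 8, 26], dtype=int32)), (np.int32(30), array([257.5, 218.9]), array([ 4, 13], dtype=int32)), (np.int32(91), array([180.2, 222.5]), array([14,  8], dtype=int32)), (np.int32(96), array([233.3, 222. ]), array([14,  9], dtype=int32)), (np.int32(170), array([177.4, 283.2]), array([17, 15], dtype=int32)), (np.int32(21), array([154.6, 288. ]), array([9, 4], dtype=int32))]
```

```bash
python3 -m inch '[[-16,-10,0,0,0,0.1745,-1],[-16,-10,0,0,0,0.1745,-1],[-16,-10,0,0,0,0.1745,-1],[-16,-10,0,0,0,0.1745,-1],[-16,-10,0,0,0,0.1745,-1]]'
python3 -m inch '[[-16,-10,0,0,0,0.1745,-1],[-16,-10,0,0,0,0.1745,-1],[-16,-10,0,0,0,0.1745,-1],[-16,-10,0,0,0,0.1745,-1],[-18,-13,-20,0,0,0,-1]]'
python3 -m inch '[[0,0,-25,0.1176,-0.0574,0,-1],[0,0,-25,0.1176,-0.0574,0,-1],[0,0,-25,0.1176,-0.0574,0,-1],[0,0,-25,0.1176,-0.0574,0,-1],[0,0,0,0,0,0,-0.2]]'
cat > st.py <<'E'
from h import *
from scipy.spatial.transform import Rotation as Ro
exec(open("m.py").read().split("psi=")[1].join(["psi=",""]).split("for n in P")[0])
s=manip.sense();Rt=Ro.from_euler("xyz",s["tcp_rot"]).as_matrix()
tgt=k+R@[.008,-.0003,.056]
print("q",np.array(s["qpos"]),"err to standoff mm",(tgt+ez*.1-s["tcp_pos"])*1e3,"TCP in bed",R.T@(s["tcp_pos"]-k)*1e3,"rotvec need",Ro.from_matrix(np.stack([ey,ex,-ez],1)@Rt.T).as_rotvec())
E
python3 st.py
```

```text
t: 9.0
tcp_pos: [0.5384, 0.1215, 0.3772]
tcp_rot: [3.141, 0.0, 1.995]
contact_force: [-0.1, -0.9, -0.2]
finger_gap: 0.0853
grip_force: 0.0
t: 9.62
tcp_pos: [0.457, 0.0685, 0.3578]
tcp_rot: [3.14, 0.003, 2.69]
contact_force: [0.3, -0.4, 0.5]
finger_gap: 0.0852
grip_force: 0.0
t: 10.25
tcp_pos: [0.4561, 0.0679, 0.2554]
tcp_rot: [2.619, -0.004, 2.685]
contact_force: [0.1, -0.1, 0.4]
finger_gap: 0.0695
grip_force: 0.0
bed0 [0.4889 0.1324 0.0524]
q [-0.2436  0.0903  2.0177  0.6142  1.0111 -1.6841] err to standoff mm [  1.9879   0.4584 -63.9043] TCP in bed [ 38.8403   1.2858 211.976 ] rotvec need [-0.0008 -0.0046  0.0031]
```

```bash
python3 -m inch '[[2,0,-32,0,0,0,-0.2],[0,0,-32,0,0,0,-0.2],[4.4,9,-17.3,0,0,0,-0.2],[4.4,9,-17.3,0,0,0,-0.2],[0,0,0,0,0,0,-0.2]]'
python3 st.py
python3 -c "
from h import *
c=vision.calibration('wrist');cv2.imwrite('pics/w4.png',vision.capture('wrist')[:,:,::-1])"
```

```text
t: 10.88
tcp_pos: [0.4686, 0.0873, 0.1587]
tcp_rot: [2.619, -0.001, 2.689]
contact_force: [0.4, 0.2, -0.2]
finger_gap: 0.0511
grip_force: 0.0
bed0 [0.4889 0.1324 0.0524]
q [-0.1899  0.2716  2.0901  0.7492  0.786  -1.8514] err to standoff mm [-10.5437 -18.9282  32.8683] TCP in bed [ 10.301   -1.479  116.7118] rotvec need [ 0.0008 -0.0016 -0.0012]
```

View pics/w4.png

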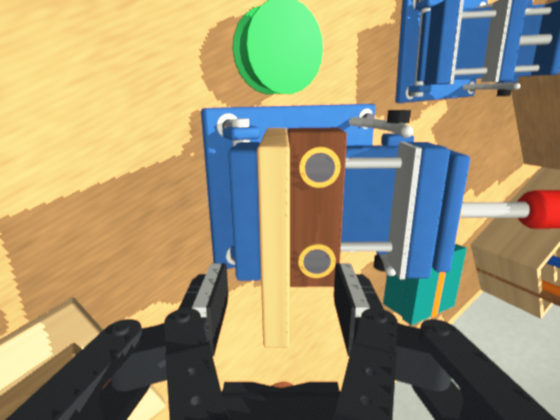

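The board sits between the fingers, slightly to the left: board column 277 against finger middle 281. The jaw stands open. I correct by 2 mm and descend.

```bash
python3 -m inch '[[2.4,7.7,-18.7,0,0,0,-0.2],[4.4,9.1,-17.5,0,0,0,-0.2],[4.4,9.1,-17.5,0,0,0,-0.2],[0,0,0,0,0,0,-0.2],[0,0,0,0,0,0,-0.2]]'
python3 st.py
python3 -m inch '[[0,0,0,0,0,0,0.2],[0,0,0,0,0,0,1],[0,0,0,0,0,0,1],[0,0,0,0,0,0,1],[0,0,0,0,0,0,1]]'; python3 st.py
```

```text
t: 11.55
tcp_pos: [0.4801, 0.1119, 0.1058]
tcp_rot: [2.618, 0.001, 2.687]
contact_force: [0.4, -0.0, -0.9]
finger_gap: 0.0514
grip_force: 0.0
bed0 [0.4889 0.1324 0.0524]
q [-0.1273  0.3943  2.0987  0.8764  0.6638 -1.9546] err to standoff mm [-22.0572 -43.5174  85.7727] TCP in bed [ 7.3588 -1.0481 57.3227] rotvec need [0.0001 0.0009 0.001 ]
t: 12.18
tcp_pos: [0.48, 0.112, 0.1053]
tcp_rot: [2.617, 0.0, 2.687]
contact_force: [-1.8, -0.8, 8.2]
finger_gap: 0.0153
grip_force: 58.9
bed0 [0.4889 0.1324 0.0524]
q [-0.1273  0.3953  2.0992  0.8782  0.6634 -1.9563] err to standoff mm [-21.9025 -43.6582  86.2523] TCP in bed [ 7.17   -0.8474 56.8781] rotvec need [-0.0005  0.0006  0.001 ]
```

```bash
python3 -m inch '[[-1.1,-2.2,4.3,0,0,0,1],[-3.3,-6.7,13,0,0,0,1],[-3.3,-6.7,13,0,0,0,1],[-3.3,-6.7,13,0,0,0,1],[-3.3,-6.7,13,0,0,0,1]]'
python3 -m inch '[[-3.3,-6.7,13,0,0,0,1],[-3.3,-6.7,13,0,0,0,1],[-2,-4,25,0,0,0,1],[0,0,25,0,0,0,1],[0,0,0,0,0,0,1]]'; python3 st.py
```

```text
t: 12.8
tcp_pos: [0.4648, 0.0826, 0.1613]
tcp_rot: [2.619, -0.001, 2.686]
contact_force: [0.8, -1.2, -3.6]
finger_gap: 0.0155
grip_force: 59.5
t: 13.42
tcp_pos: [0.4573, 0.0652, 0.2383]
tcp_rot: [2.618, 0.003, 2.686]
contact_force: [-1.5, 0.2, -3.8]
finger_gap: 0.0151
grip_force: 59.5
bed0 [0.4889 0.1324 0.0524]
q [-0.2496  0.1158  2.0382  0.6342  0.9715 -1.7277] err to standoff mm [  0.7868   3.1441 -46.7726] TCP in bed [ 28.6401  -0.9711 198.0836] rotvec need [0.0009 0.0026 0.0015]
```

```bash
python3 -m inch '[[0,-15,10,-0.1176,0.0574,0,1],[5,-20,0,-0.1176,0.0574,0,1],[5,-30,0,-0.1176,0.0574,0,1],[7,-30,0,-0.1176,0.0574,0,1],[7,-30,0,0,0,-0.163,1]]'
python3 -m inch '[[7,-35,0,0,0,-0.163,1],[7,-35,0,0,0,-0.163,1],[7,-35,0,0,0,-0.163,1],[7,-35,0,0,0,-0.163,1],[7,-31,0,0,0,-0.163,1]]'
python3 -m inch '[[7,-30,0,0,0,-0.165,1],[0,0,0,0,0,0,1],[0,0,0,0,0,0,1],[0,0,0,0,0,0,1],[0,0,0,0,0,0,1]]'
python3 - <<'E'
from h import *
c=np.load("w3.npy",allow_pickle=True).item()
a,b=onz(c,(308.8,307.2),.046),onz(c,(328,338.4),.046);print(a,b,np.degrees(np.arctan2(*(a-b)[[1,0]]))-90)
T=vision.calibration("top");S=vision.calibration("scene")
s=manip.sense();print(s["tcp_pos"],s["tcp_rot"],s["qpos"])
t=vision.capture("top")[:,:,::-1];sc=vision.capture("scene")[:,:,::-1]
cv2.imwrite("pics/p.png",np.hstack([cv2.resize(t[130:280,170:420],(500,300)),cv2.resize(sc[180:340,160:320],(300,300))]))
E
```

```text
t: 14.05
tcp_pos: [0.4809, -0.0591, 0.2456]
tcp_rot: [-3.14, -0.002, 2.523]
contact_force: [0.4, 0.9, -3.1]
finger_gap: 0.0153
grip_force: 59.7
t: 14.68
tcp_pos: [0.5153, -0.2313, 0.2452]
tcp_rot: [-3.14, -0.002, 1.703]
contact_force: [-0.1, 0.2, -4.2]
finger_gap: 0.015
grip_force: 59.7
t: 15.3
tcp_pos: [0.5227, -0.2597, 0.2468]
tcp_rot: [-3.142, -0.0, 1.545]
contact_force: [0.2, -0.1, -3.1]
finger_gap: 0.0152
grip_force: 59.6
[ 0.5507 -0.0756  0.046 ] [ 0.5543 -0.1486  0.046 ] 2.828836679839199
[ 0.5227 -0.2597  0.2468] [-3.1416 -0.0002  1.5446] [-0.541   0.397   1.544   0.0002  1.2007 -0.5149]
```

View pics/p.png

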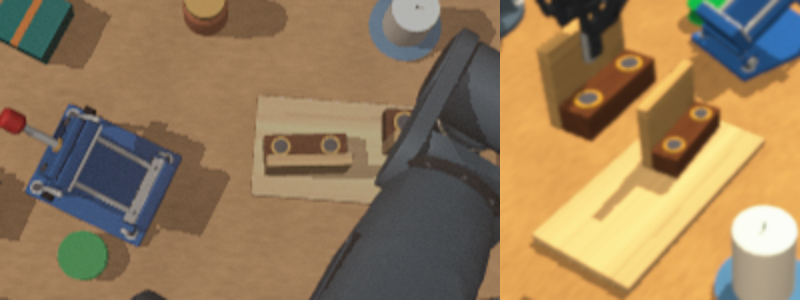

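```bash
python3 -m inch '[[0,0,-30,0,0,0,1],[0,-1,-35,0,0,0,1],[0,0,-35,0,0,0,1],[0,0,-35,0,0,0,1],[0,0,-20,0,0,0,1]]'
python3 -m inch '[[0,0,-8,0,0,0,1],[0,0,-2,0,0,0,1],[0,0,0,0,0,0,1],[0,0,0,0,0,0,1],[0,0,0,0,0,0,1]]'
python3 - <<'E'
from h import *
T=vision.calibration("top");S=vision.calibration("scene")
for a,b in [((398.5,235),(178.7,308)),((400,184.5),(227.7,334.7)),((299,178.5),(300.3,257.3))]: print(tri((T,a),(S,b)))
sc=vision.capture("scene")[:,:,::-1]
cv2.imwrite("pics/p2.png",cv2.resize(sc[200:340,160:320],(800,600)))
E
```

```text
t: 16.02
tcp_pos: [0.5222, -0.2608, 0.0901]
tcp_rot: [-3.14, -0.001, 1.544]
contact_force: [-0.7, 0.2, -3.3]
finger_gap: 0.0156
grip_force: 59.5
t: 16.65
tcp_pos: [0.5229, -0.2615, 0.0823]
tcp_rot: [3.141, 0.0, 1.543]
contact_force: [0.3, -0.8, -3.5]
finger_gap: 0.0157
grip_force: 59.5
(array([ 0.4652, -0.3357,  0.0039]), [np.float64(0.0037902901805586726), np.float64(0.0037902901805586743)])
(array([ 0.6125, -0.3464,  0.0114]), [np.float64(0.000325234551536579), np.float64(0.0003252345515364609)])
(array([ 0.6332, -0.0466, -0.0007]), [np.float64(0.0007180782330590896), np.float64(0.0007180782330588583)])
```

View pics/p2.png

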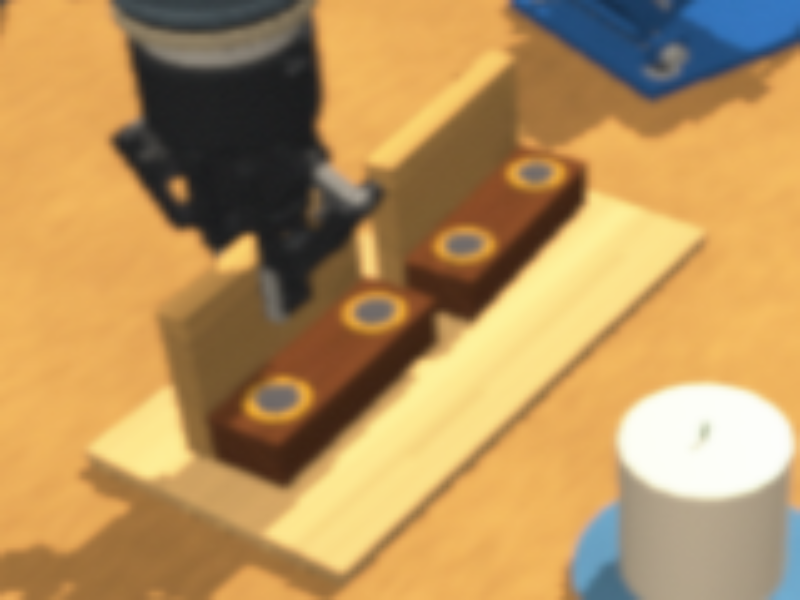

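The ledge hangs upright just over the free half, inside the board's edges and clear of the finished one by about 30 pixels in the crop. I'm lowering it slowly until it touches.

```bash
python3 -m inch '[[0,0,-2.5,0,0,0,1],[0,0,-2.5,0,0,0,1],[0,0,-2.5,0,0,0,1],[0,0,-2,0,0,0,1],[0,0,0,0,0,0,1]]'
python3 -m inch '[[0,0,-1,0,0,0,1],[0,0,0,0,0,0,1],[0,0,-1,0,0,0,1],[0,0,0,0,0,0,1],[0,0,0,0,0,0,1]]'
```

```text
t: 17.32
tcp_pos: [0.5226, -0.2613, 0.0721]
tcp_rot: [-3.141, -0.0, 1.543]
contact_force: [-1.2, -0.3, -3.2]
finger_gap: 0.0151
grip_force: 59.5
t: 17.95
tcp_pos: [0.5227, -0.2614, 0.0703]
tcp_rot: [3.142, 0.0, 1.543]
contact_force: [0.7, 0.8, -3.3]
finger_gap: 0.0156
grip_force: 59.5
```

```bash
python3 -m inch '[[0,0,-1,0,0,0,1],[0,0,0,0,0,0,1],[0,0,0,0,0,0,1],[0,0,0,0,0,0,1],[0,0,0,0,0,0,1]]'
python3 -m inch '[[0,0,-1,0,0,0,1],[0,0,0,0,0,0,1],[0,0,0,0,0,0,1],[0,0,0,0,0,0,1],[0,0,0,0,0,0,1]]'
```

```text
t: 18.58
tcp_pos: [0.5227, -0.2614, 0.0693]
tcp_rot: [3.142, 0.0, 1.543]
contact_force: [-0.3, 0.3, -3.2]
finger_gap: 0.0154
grip_force: 59.8
t: 19.2
tcp_pos: [0.5229, -0.2612, 0.0691]
tcp_rot: [3.141, 0.0, 1.543]
contact_force: [-1.9, 3.5, 6.7]
finger_gap: 0.0153
grip_force: 61.2
```

Contact: the vertical force swung from -3 to +7 N. Releasing.

```bash
python3 -m inch '[[0,0,0,0,0,0,0.55],[0,0,0,0,0,0,0.4],[0,0,0,0,0,0,0.2],[0,0,0,0,0,0,0],[0,0,0,0,0,0,-0.2]]'
python3 -m inch '[[0,0,10,0,0,0,-0.2],[0,0,20,0,0,0,-0.2],[0,0,35,0,0,0,-0.2],[0,0,50,0,0,0,-0.2],[0,0,50,0,0,0,-0.2]]'
python3 -m inch '[[-30,-40,0,0,0,0,-0.2],[-40,-50,0,0,0,0,-0.2],[-40,-50,0,0,0,0,-0.2],[0,0,0,0,0,0,-0.2],[0,0,0,0,0,0,-0.2]]'
python3 - <<'E'
from h import *
t=vision.capture("top")[:,:,::-1];sc=vision.capture("scene")[:,:,::-1]
cv2.imwrite("pics/fin.png",np.hstack([cv2.resize(t[130:280,170:420],(500,300)),cv2.resize(sc[130:340,150:360],(300,300))]))
E
```

```text
t: 19.82
tcp_pos: [0.5227, -0.2614, 0.0683]
tcp_rot: [3.142, 0.0, 1.543]
contact_force: [0.5, -0.4, -0.3]
finger_gap: 0.0512
grip_force: 0.0
t: 20.45
tcp_pos: [0.5225, -0.2612, 0.2356]
tcp_rot: [3.141, 0.0, 1.543]
contact_force: [0.6, 0.4, -0.3]
finger_gap: 0.0511
grip_force: 0.0
t: 21.08
tcp_pos: [0.4147, -0.3988, 0.2338]
tcp_rot: [3.141, 0.0, 1.543]
contact_force: [0.0, 0.5, 0.6]
finger_gap: 0.0511
grip_force: 0.0
```

View pics/fin.png

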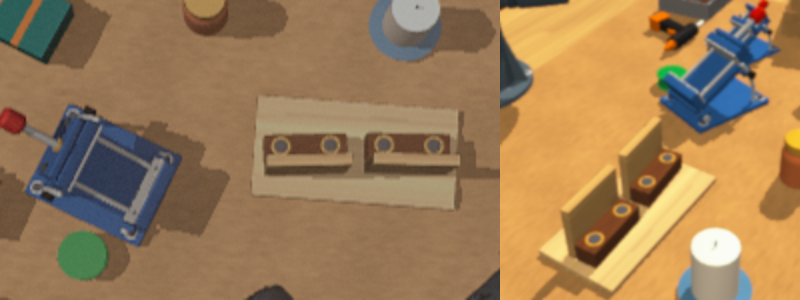

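The picture shows the ledge upright at (409,148), parallel to and beside the finished one at (308,150). It is inside the board's edges, and the jaw is still open with the knob at (12,120).

```bash
python3 -c "
from cell import sign_off;print(sign_off())"
```

```text
the job is handed in; nothing more can be done
None
```

I opened the vise jaw to its stop, then stood the candle ledge upright on the free half of the drying board, parallel to the finished one, and handed the job in; the hand-in returned no verdict.

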